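# Crank the piston to the red pointer

### The arm

A 6-joint arm with a two-finger parallel gripper is mounted at the origin on the work surface; the furniture and walls round the work are solid. World frame = base frame: x ahead of the robot, y to its left, z up, the work surface at z = 0. Lengths are in m, angles in rad, forces in N, time in s.
With the tool pointing down it reaches from about 0.4 to 0.825 m from the base axis. Payload 7 kg.
Tool frame: the origin (TCP) lies midway between the tips of the shut fingers; the grasp point (between the pads) lies arm.hold_point_z behind it (arm.hold_point_z is the distance from the TCP to the grasp point, in m); z points along the fingers, y is the line along which they close (so a half turn about z gives the same grasp; the last joint's range is limited). The gripper opens to 88 mm and grips with 3 to 60 N. Pads are 19 mm wide; open, the fingers measure 130 mm over their backs; the gripper's body (78 mm by 193 mm) begins 47 mm behind the grasp point.
Start: joints at [-0.949, 0.359, 0.012, 0, -1.224, -0.288], TCP at [0.221, -0.638, 0.227] pointing down, gripper open.
Joint ranges: [-3.07, 3.07], [-1.43, 2.12], [-1.02, 1.25], [-3.03, 1.67], [-3.05, -0], [-3.03, 3.03]. Speed limits (rad/s): [2.39, 2.39, 3.01, 3.14, 3.14, 3.14].

### API

Orientations are given as [roll, pitch, yaw] about the fixed x, y, z axes, in that order (R = Rz(yaw) Ry(pitch) Rx(roll)).
In Python, from station import arm gives the robot as it stands.
- The arm moves only by the shell command python3 -m crank 'ROWS' [OPENING] [FORCE]. ROWS is JSON, a list that holds one entry, the list of rows, each a list of 4 numbers: the shift along the tool's x, y, z in units of 25 mm (1.0 is 25 mm), then the turn about the tool's z in units of 5 degrees (1.0 is 5 degrees). A call has 1 to 12 rows; each row is the pose to reach, as a shift and turn from the pose commanded when the call began, along the tool's axes at that moment; what a row does not reach only later rows make up. A row lasts 1/8 s, in which the tool goes at most 62.5 mm and 10.7 degrees, less where a joint would pass 70% of its speed; a pose out of reach is approached as far as the arm can. A call with a gripper value outside its range is refused whole. OPENING is the closure, from 0 (fully open) to 1 (shut), set as the call begins (- or left out, the last holds). The fingers move at their own pace and stop on an object; FORCE is the grip in N (left out, the last holds). Time passes only in rows, so rows that repeat a pose let the fingers close. It gives the time, the measured TCP pose, the force, the opening and the grip force at its end, in the units of the state.
- arm.get_state(): the state, without advancing time (a new reading comes with each control period).
- arm.grab_frame(name): name is "side" or "top"; returns (picture, depth): 400x640x3 uint8, red, green, blue; 400x640 float32, m along the optical axis (not along the pixel's ray), 0 where there is no reading.
- arm.get_calibration(name): a dict with "mtx" (3x3 intrinsics, pixels), "k1" (the pictures are not rectified: a ray, as slopes to the right and down, at radius r is drawn at 1 + k1 r^2 times it, then the intrinsics apply), "R" (3x3) and "t" (3): a world point X has camera coordinates R X + t. Camera axes: x right, y down, z forward; pixel columns grow to the right and rows downward; lengths in m; the calibration is good to about 2 mm. A picture is of the moment at which its call begins. get_calibration takes no time and is no camera call.
- arm.job_done(): hands the job in; it is judged then, once.
Trained networks look in the newest picture that a camera, given by its name, has taken for a name from the list of things; names that differ only in an ending like _2 or _b are one class to them, and where a whole thing is asked for, a point or a joint stands for the part that bears it (a point fixed in the world has none). Each returns a list of dicts, best first, with "score" (0 to 1); they miss things now and then, are a little off and sometimes report something else, mostly with a low value. They report only what shows in the picture. A call takes as long as a camera call. They do not tell look-alikes from the thing itself.
- arm.recognise(thing, camera): "extent" ([left, top, width, height] in pixels, round what is visible of it).
- arm.trace(thing, camera): "mask" (400x640 bool, what is visible of it) and "extent" ([left, top, width, height] in pixels, round what is visible of it).
The state is a dict: "t": time; "q": joint angles; "qd": joint speeds; "joint_efforts": joint torques, N m; "eef_pos": TCP position; "ee_rot": TCP orientation; "force": force on the tool from outside, world axes, zero at the start; "moment": the same for the moment, N m; "width": finger opening in m; "gripper_force": force on a finger pad.
Only numpy, scipy, OpenCV 4.12 (cv2) and the standard library are available. Lean on these libraries where they do the work, as an engineer would, in place of code of your own. Each camera call takes 0.05 s, during which the arm holds its last target. There are 200 camera calls.

### The job

Turn the hand crank of the bench slide until the piston riding on the slide's table stands squarely in front of the red pointer, not the yellow one. It takes more than one full turn; move the table by the crank only, do not touch the piston or the table with the gripper, and let go of the crank when the piston is in line.

Things in the scene. Friction and masses are not known exactly. Their poses are not given: they have to be found in the camera images.
- crank (a joint): hand crank on an upright shaft, rad: 0 at the start (its clockwise stop), growing anticlockwise seen from above, stop at 13.3. One full turn anticlockwise drives the table 80 mm (12.73 mm per rad) along the slide's +y (to the robot's left); clockwise drives it back. Turns lightly (about 2 N at the grip) and stays where it is left.
- crank_grip (a point): middle of the crank's upright round black grip, 24 mm diameter, 48 mm tall, 136 mm over the bench. The grip spins freely on its pin: pinch it from above and lead it round without turning the gripper. It circles the axis at radius 45 mm, starting on the slide's near (-x) side. Below it is the crank arm, top at 108 mm; the hub on the axis rises to 115 mm.
- crank_axis (a point): centre of the grip's circle, on the crank's upright shaft axis, 136 mm over the bench (free air; the hub ends 21 mm lower)
- piston: light grey two-stroke engine piston, 55 mm diameter, 54 mm tall, 0.2 kg, standing loose, crown up, on the slide's table; origin at the centre of its underside, 48 mm over the bench, so its top is at 102 mm. Its yaw is arbitrary.
- table: aluminium table of the slide, 240 mm long in y, 86 mm wide, top 45 mm over the bench, toothed on the near edge; origin at the top of the round black rubber pad (72 mm across) on which the piston stands, 70 mm behind the crank axis. x points away from the crank, y along the travel.
- red_tip (a point): tip of the red pointer's cone, 85 mm over the bench, on a red block clamped to the rail at the slide's far edge; the cone points to -x of this frame, across the table. y of this frame runs along the travel, + as anticlockwise turning drives it. In line: piston and tip have equal y here; at the start the piston is 95 to 160 mm short. A like yellow pointer stands on the same rail.
Mind the look-alikes: they are no part of the job. There is more than one size of the piston; the one meant has the size given above.

How it is judged:
By the outcome, as a careful person would: the job done as asked, in the order asked, and still so for the second after the job is handed in, with the robot touching nothing.
It also fails if it takes over 45 s, if anything falls off the work surface, if the arm or the gripper's body presses on something with over 40 N, if the wrist force passes 120 N, or if a joint passes its speed limit or range.

## Working session

There is one attempt and no reset: what is moved stays moved. The work goes in short steps, Python scripts to look and compute and a shell command to move; the robot and the scene stay as the last step left them, time stands still between calls to the robot, and variables do not carry over. Pictures are saved under pics/ and viewed, at most 10 in all, crops included, and the job is handed in when it is done.

```bash
mkdir -p pics; cat > h.py <<'E'
import numpy as np, cv2
from station import arm
def cal(n):
    c=arm.get_calibration(n); return np.array(c["mtx"]),c["k1"],np.array(c["R"]),np.array(c["t"])
def ray(n,u,v):
    K,k1,R,t=cal(n); d=np.array([k1,0,0,0,0.])
    p=cv2.undistortPoints(np.array([[[u,v]]],float),K,d)[0,0]
    return -R.T@t, R.T, t, np.array([p[0],p[1],1.])
def atz(n,u,v,z):
    o,Rt,t,p=ray(n,u,v); d=Rt@p; return o+d*(z-o[2])/d[2]
def dep(n,u,v,D):
    o,Rt,t,p=ray(n,u,v); return Rt@(p*D-t)
def cloud(n,depth,mask):
    K,k1,R,t=cal(n); vs,us=np.nonzero(mask&(depth>0))
    p=cv2.undistortPoints(np.stack([us,vs],1).astype(float)[:,None],K,np.array([k1,0,0,0,0.]))[:,0]
    z=depth[vs,us]; return (np.c_[p*z[:,None],z]-t)@R
E
python3 - <<'E'
from h import *
ims=[]
for n in("top","side"):
    im,d=arm.grab_frame(n); cv2.imwrite(f"pics/{n}0.png",im[:,:,::-1])
    print(n,-cal(n)[2].T@cal(n)[3])
    for th in("crank_grip","piston","red_tip","table"):
        for r in arm.trace(th,n)[:4]:
            P=cloud(n,d,r["mask"]); print(th,round(r["score"],2),r["extent"],np.median(P,0).round(3) if len(P) else None, P[:,2].max().round(3) if len(P) else None)
print(arm.hold_point_z,arm.get_state())
E
```

```text
top [0.40604559 0.11729289 0.94116201]
crank_grip 0.89 [346.3, 210.7, 18.7, 34.0] [0.458 0.071 0.111] 0.161
piston 0.94 [385.2, 251.4, 22.8, 18.6] [ 0.399 -0.01   0.039] 0.044
piston 0.82 [214.0, 170.9, 45.8, 40.0] [0.544 0.284 0.068] 0.073
piston 0.72 [383.0, 173.7, 35.8, 32.2] [ 0.529 -0.022  0.1  ] 0.105
red_tip 0.45 [345.7, 150.6, 11.0, 14.6] [0.595 0.071 0.078] 0.095
table 0.63 [334.4, 164.8, 127.1, 64.0] [ 0.512 -0.014  0.044] 0.111
side [ 0.79307501 -0.57158795  0.47570919]
crank_grip 0.57 [264.4, 185.5, 33.5, 56.3] [0.447 0.064 0.111] 0.159
piston 0.76 [224.0, 254.8, 23.0, 29.8] [ 0.407 -0.025  0.029] 0.043
piston 0.75 [282.2, 237.0, 32.0, 46.1] [ 0.54  -0.042  0.089] 0.104
piston 0.75 [342.7, 187.0, 31.3, 39.7] [0.556 0.264 0.049] 0.093
red_tip 0.58 [346.7, 229.1, 12.4, 25.8] [0.601 0.062 0.065] 0.095
table 0.49 [261.0, 186.7, 34.0, 54.3] [0.448 0.063 0.111] 0.159
0.0188 {'t': 0.5, 'q': array([-9.48932712e-01,  3.58626727e-01,  1.18420803e-02, -3.75489553e-05,
       -1.22410746e+00, -2.88065808e-01]), 'qd': array([-1.41655486e-04, -1.31124083e-03,  1.58627283e-03,  8.30586388e-05,
       -5.19375899e-04,  1.93740126e-04]), 'joint_efforts': array([ 7.03654223e-04, -5.81798458e+01,  2.93067008e+01,  6.99707508e+00,
        1.18967050e-02, -5.00679801e-05]), 'eef_pos': array([ 0.22109621, -0.63769941,  0.22651192]), 'ee_rot': array([ 3.14149079e+00,  6.64775154e-06, -2.80780761e+00]), 'force': array([-0.65759277,  0.10289568,  0.34447334]), 'moment': array([-0.01815584, -0.00152132, -0.08320546]), 'gripper_force': 0.0, 'width': 0.0876812928904028}
```

View pics/top0.png

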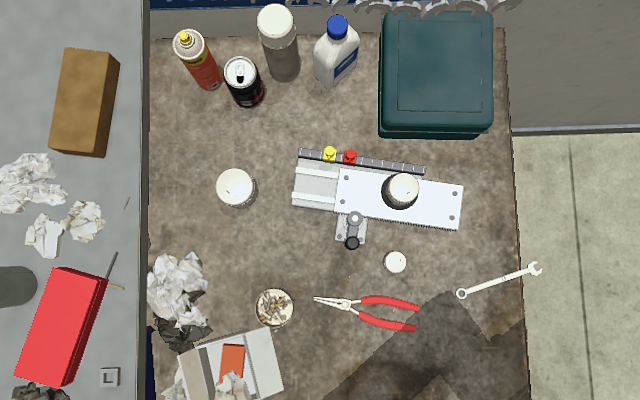

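View pics/side0.png

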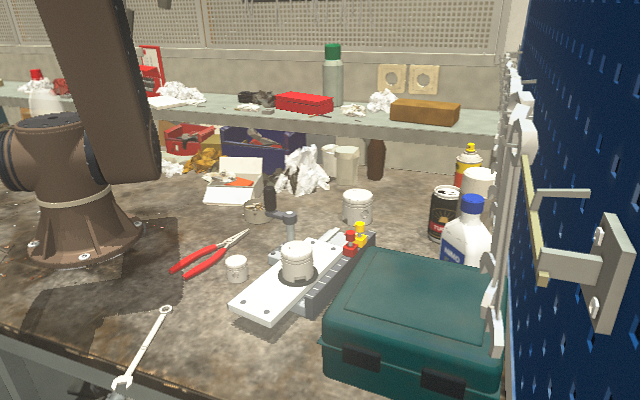

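The top picture shows the slide with its piston at (401,190), the crank grip at (352,242), the hub at (355,218), the red pointer at (350,157) and the yellow one at (329,154). There are three piston candidates: top (401,190) on the table, crown 0.10 m high; (236,187) on the bench and larger; (395,262) on the bench and small. The first fits, because it stands on the slide's table and its top is about 102 mm up. Next I measure and make an enlarged crop to confirm.

```bash
cat > m.py <<'E'
from h import *
def measure(n, tag=None):
    im,d=arm.grab_frame(n); A=cloud(n,d,np.ones(d.shape,bool))
    m=(d>0); col=im[m].astype(int); out={}
    near=lambda c,r:np.hypot(A[:,0]-c[0],A[:,1]-c[1])<r
    def circ(s):
        (c,r)=cv2.minEnclosingCircle(A[s][:,:2].astype(np.float32)); return np.round(c,4),round(r,4),s.sum(),A[s].mean(0).round(4)
    tb=near((.52,.0),.25)&(abs(A[:,2]-.045)<.004)&(col.min(1)>140)
    if tb.sum()>50: out['table']=(cv2.minAreaRect(A[tb][:,:2].astype(np.float32)*1000))
    out['piston']=circ(near((.535,.02),.17)&(A[:,2]>.095)&(A[:,2]<.108)&(A[:,0]>.49)&(col.min(1)>90)&(A[:,0]<.58))
    out['grip']=circ(near((.45,.068),.06)&(A[:,2]>.154)&(A[:,2]<.166))
    out['hub']=circ(near((.46,.067),.05)&(abs(A[:,2]-.1145)<.004))
    red=near((.59,.07),.06)&(col[:,0]>120)&(col[:,1]<70)
    out['red']=A[red]
    return im,d,out
E
python3 - <<'E'
from m import *
for n in("top","side"):
    im,d,o=measure(n)
    R=o.pop('red'); print(n,o); R=R[np.argsort(R[:,0])]; print(len(R),R.mean(0).round(4),'\n',R[:8].round(4))
    if n=="top": a=cv2.resize(im[140:275,290:470,::-1],None,fx=3,fy=3,interpolation=2)
    else: b=cv2.resize(im[180:325,220:400,::-1],None,fx=1.4,fy=1.4,interpolation=2)
c=np.zeros((405,800,3),np.uint8); c[:,:540]=a; c[:b.shape[0],541:541+b.shape[1]]=b[:,:259]
cv2.imwrite("pics/crop.png",c)
E
```

```text
top {'table': ((493.7222900390625, 24.476150512695312), (322.42730712890625, 205.076904296875), 79.88998413085938), 'piston': (array([ 0.5316, -0.0248]), 0.0273, np.int64(702), array([ 0.5313, -0.0245,  0.1001])), 'grip': (array([0.4326, 0.0741]), 0.0114, np.int64(133), array([0.4328, 0.0738, 0.1569])), 'hub': (array([0.4576, 0.0723]), 0.0335, np.int64(146), array([0.476 , 0.066 , 0.1124]))}
73 [0.5945 0.071  0.0724] 
 [[0.5857 0.0607 0.062 ]
 [0.5862 0.0625 0.0597]
 [0.5864 0.0695 0.087 ]
 [0.5865 0.0643 0.0588]
 [0.5869 0.0712 0.0851]
 [0.5877 0.0645 0.0623]
 [0.5878 0.0663 0.0619]
 [0.588  0.0682 0.0614]]
side {'table': ((495.18194580078125, 23.335052490234375), (325.4794921875, 203.7583465576172), 80.01815032958984), 'piston': (array([0.5199, 0.0097]), 0.0657, np.int64(511), array([ 0.5339, -0.028 ,  0.1007])), 'grip': (array([0.4346, 0.0727]), 0.0108, np.int64(59), array([0.4357, 0.0703, 0.1573])), 'hub': (array([0.4596, 0.0644]), 0.0331, np.int64(112), array([0.4678, 0.0641, 0.1138]))}
2 [0.5914 0.0668 0.0719] 
 [[0.5901 0.0713 0.0637]
 [0.5928 0.0624 0.0801]]
```

View pics/crop.png

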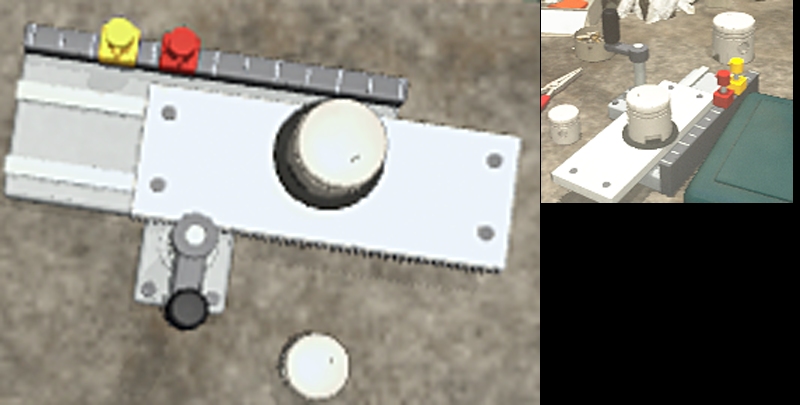

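The crop confirms it: the 55 mm piston is on the table's black pad, with red the nearer (right) pointer and yellow to its left. The slide is yawed about -8.3°, with the grip at (0.4335, 0.073) and the axis at (0.478, 0.0665). The piston is about 103 mm short, which is about 8.1 rad. Now I move above the grip.

```bash
python3 -m crank '[[[-17.33,24.1,0,5.48],[-17.33,24.1,0,5.48],[-17.33,24.1,0,5.48],[-17.33,24.1,0,5.48],[-17.33,24.1,0,5.48],[-17.33,24.1,0,5.48],[-17.33,24.1,0,5.48],[-17.33,24.1,0,5.48],[-17.33,24.1,0,5.48],[-17.33,24.1,0,5.48],[-17.33,24.1,0,5.48],[-17.33,24.1,0,5.48]]]' 0.4
```

```text
t: 2.1
eef_pos: [0.4333, 0.0759, 0.2272]
ee_rot: [3.141, 0.001, 2.998]
force: [0.3, -1.0, -0.1]
width: 0.0525
gripper_force: 0.0
```

```bash
python3 -m crank '[[[0,-0.1,1,0],[0,-0.1,2,0],[0,-0.1,3,0],[0,-0.1,3.8,0],[0,-0.1,4.3,0],[0,-0.1,4.3,0]]]' && python3 -m crank '[[[0,0,0,0],[0,0,0,0],[0,0,0,0],[0,0,0,0]]]' 1 15; python3 - <<'E'
from h import *
im,d=arm.grab_frame("side"); cv2.imwrite("pics/g.png",cv2.resize(im[130:330,180:400,::-1],None,fx=3,fy=3)[:600])
E
```

```text
t: 2.85
eef_pos: [0.4324, 0.0708, 0.1187]
ee_rot: [-3.141, -0.001, 2.997]
force: [-0.3, -0.2, 0.1]
width: 0.0526
gripper_force: 0.0
t: 3.35
eef_pos: [0.4332, 0.0713, 0.1196]
ee_rot: [3.141, 0.001, 2.997]
force: [-0.5, 0.5, 1.9]
width: 0.0236
gripper_force: 15.0
```

View pics/g.png

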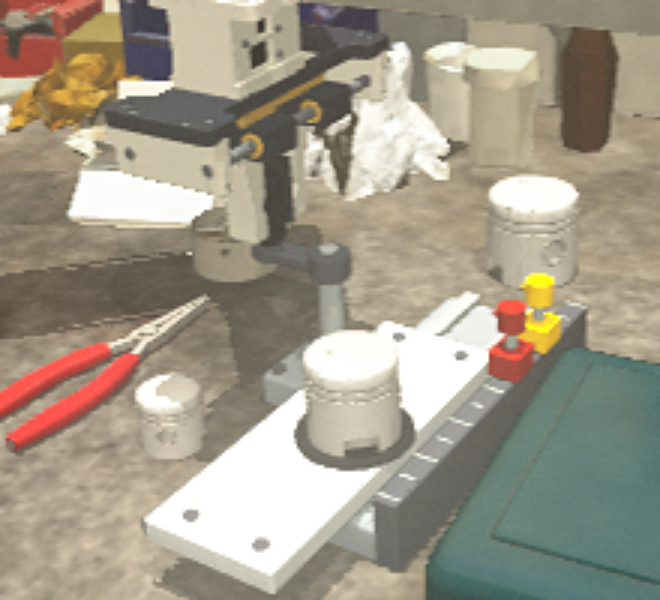

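The side crop shows the fingers holding the grip (pads near (270,200), width 23.6 mm), with everything else undisturbed. I lead it round half a turn first.

```bash
python3 -m crank '[[[-0.03,-0.31,0,0],[-0.11,-0.62,0,0],[-0.42,-1.16,0,0],[-0.9,-1.56,0,0],[-1.49,-1.77,0,0],[-2.11,-1.77,0,0],[-2.7,-1.56,0,0],[-3.18,-1.16,0,0],[-3.49,-0.62,0,0],[-3.57,-0.31,0,0],[-3.6,0,0,0],[-3.6,0,0,0]]]'; python3 - <<'E'
from m import *
im,d,o=measure("top"); R=o.pop('red'); print(o['piston'],R.mean(0).round(4))
E
```

```text
t: 4.9
eef_pos: [0.5228, 0.0581, 0.1196]
ee_rot: [3.141, 0.002, 2.998]
force: [3.0, 0.4, 4.8]
width: 0.0233
gripper_force: 15.0
(array([0.4941, 0.0601]), 0.007, np.int64(16), array([0.4938, 0.0585, 0.1059])) [nan nan nan]m.py:7: RuntimeWarning: Mean of empty slice.
  (c,r)=cv2.minEnclosingCircle(A[s][:,:2].astype(np.float32)); return np.round(c,4),round(r,4),s.sum(),A[s].mean(0).round(4)
  ret = um.true_divide(
<stdin>:2: RuntimeWarning: Mean of empty slice.
```

```bash
python3 -m crank '[[[0.03,0.31,0,0],[0.11,0.62,0,0],[0.42,1.16,0,0],[0.9,1.56,0,0],[1.49,1.77,0,0],[2.11,1.77,0,0],[2.7,1.56,0,0],[3.18,1.16,0,0],[3.49,0.62,0,0],[3.57,0.31,0,0],[3.6,0,0,0],[3.6,0,0,0]]]'; python3 - <<'E'
from m import *
im,d=arm.grab_frame("top"); cv2.imwrite("pics/t2.png",im[100:300,200:500,::-1])
im2,d=arm.grab_frame("side"); cv2.imwrite("pics/s2.png",cv2.resize(im2[150:330,220:420,::-1],None,fx=3,fy=3))
E
```

```text
t: 6.45
eef_pos: [0.4337, 0.0705, 0.1195]
ee_rot: [3.141, 0.002, 2.997]
force: [5.9, -2.0, 4.9]
width: 0.0236
gripper_force: 15.0
```

View pics/t2.png

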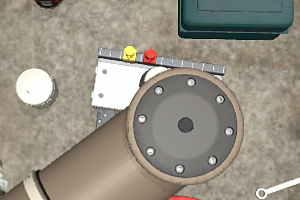

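View pics/s2.png

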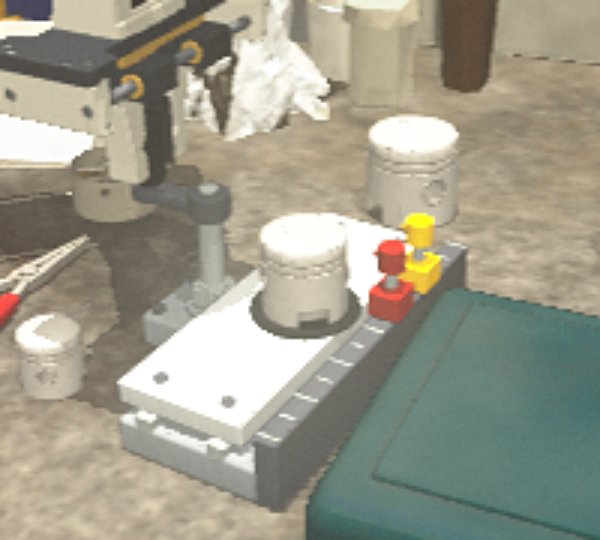

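The table has advanced one turn, about 80 mm. I turn another 100°, let go, lift and measure with an unobstructed view.

```bash
python3 -m crank '[[[-0.03,-0.31,0,0],[-0.11,-0.62,0,0],[-0.42,-1.16,0,0],[-0.9,-1.56,0,0],[-1.49,-1.77,0,0],[-1.8,-1.8,0,0],[-2.11,-1.77,0,0],[-2.11,-1.77,0,0],[-2.11,-1.77,0,0]]]'; python3 -m crank '[[[0,0,0,0],[0,0,0,0],[0,0,0,0]]]' 0.4; python3 -m crank '[[[0,0,-1,0],[0,0,-2,0],[0,0,-3,0],[0,0,-4.5,0],[2,-6,-4.5,0],[2,-8,-4.5,0],[2,-10,-4.5,0],[2,-12,-4.5,0],[2,-12,-4.5,0],[2,-12,-4.5,0]]]'; python3 - <<'E'
from m import *
im,d,o=measure("top"); R=o.pop('red'); print(o,len(R),R.mean(0).round(4)); R=R[np.argsort(R[:,0])]
up=R[R[:,2]>.075]; print(len(up),up.mean(0),up[:8].round(4))
cv2.imwrite("pics/t3.png",cv2.resize(im[140:260,290:480,::-1],None,fx=4,fy=4,interpolation=2))
E
```

```text
t: 7.68
eef_pos: [0.4799, 0.0213, 0.1195]
ee_rot: [3.138, 0.002, 2.997]
force: [1.4, 10.6, 7.2]
width: 0.0235
gripper_force: 15.0
t: 8.05
eef_pos: [0.4776, 0.019, 0.1184]
ee_rot: [-3.141, -0.002, 2.997]
force: [0.6, 0.1, 0.3]
width: 0.048
gripper_force: 0.0
t: 9.3
eef_pos: [0.3838, -0.2731, 0.2308]
ee_rot: [-3.142, -0.002, 2.991]
force: [-0.5, -0.2, -0.1]
width: 0.0525
gripper_force: 0.0
{'table': ((516.4346313476562, 76.6126480102539), (260.72686767578125, 207.6930389404297), 73.52778625488281), 'piston': (array([0.5496, 0.0753]), 0.0274, np.int64(697), array([0.549 , 0.0757, 0.1002])), 'grip': (array([0.4778, 0.021 ]), 0.0112, np.int64(108), array([0.4766, 0.0229, 0.1572])), 'hub': (array([0.4723, 0.049 ]), 0.0311, np.int64(149), array([0.4769, 0.0635, 0.113 ]))} 63 [0.5933 0.0717 0.071 ]
20 [0.59302997 0.06949931 0.08939053] [[0.5868 0.0694 0.0855]
 [0.5868 0.0713 0.0855]
 [0.5887 0.0712 0.0853]
 [0.5892 0.0692 0.0826]
 [0.5897 0.0676 0.0888]
 [0.5899 0.0695 0.0884]
 [0.5902 0.0712 0.0873]
 [0.5904 0.0656 0.0856]]
```

View pics/t3.png

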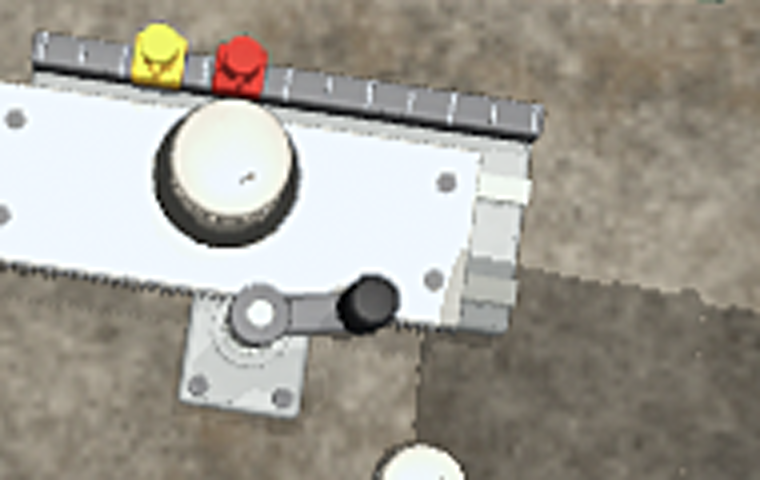

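The piston moved 102 mm along a direction that puts the slide's yaw at about -10°, and it is about 2-3 mm short of red. For the fine check I overlay lines through the piston at offsets of 0, 2 and 4 mm.

```bash
cat > fine.py <<'E'
from m import *
def proj(n,P):
    K,k1,R,t=cal(n); return cv2.projectPoints(np.array(P,float),cv2.Rodrigues(R)[0],t,K,np.array([k1,0,0,0,0.]))[0][:,0]
def run(out,offs=(0,.002,.004)):
    for a,b in (((293.75,169.75),(401.5,185.5)),((290+169/3,140+113/3),(290+494/3,140+160/3)),((290+157/3,140+184/3),(290+486/3,140+233/3))):
        v=atz("top",*a,.045)-atz("top",*b,.045); print("hole yaw",np.degrees(np.arctan2(v[0],v[1])).round(2))
    yaw=np.radians(-10); ex=np.array([np.cos(yaw),np.sin(yaw),0]); ey=np.array([-np.sin(yaw),np.cos(yaw),0])
    tiles=[]
    for n in("top","side"):
        im,d,o=measure(n); c=np.array([*o['piston'][3][:2],.085]); 
        if n=="top":
            c0=c; c=np.array([*o['piston'][0],.085]); print(o['piston'])
        else:
            c=c0
        u,v=proj(n,[c+ex*.05])[0].astype(int)-[20,20]; s=10
        t=cv2.resize(im[v:v+40,u:u+40,::-1],None,fx=s,fy=s,interpolation=cv2.INTER_CUBIC)
        for off,colr in zip(offs,((255,0,0),(0,255,0),(255,0,255))):
            p=((proj(n,[c+ey*off+ex*.02,c+ey*off+ex*.065])-[u,v]+.5)*s).astype(int)
            cv2.line(t,tuple(map(int,p[0])),tuple(map(int,p[1])),colr,1)
        tiles.append(t)
    cv2.imwrite(out,np.hstack(tiles))
E
python3 -c "from fine import *; run('pics/f1.png')"
```

```text
hole yaw 10.04
hole yaw 9.98
hole yaw 10.11
(array([0.5496, 0.0757]), 0.0275, np.int64(693), array([0.549 , 0.0757, 0.1001]))
```

View pics/f1.png

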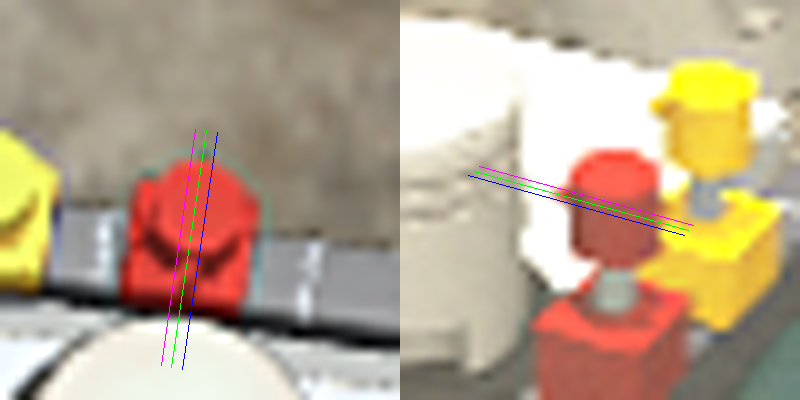

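The hole pairs confirm the 10° yaw. In the top tile the red tip (190,262) lies between the 0 mm line (blue) and the 2 mm line (green), so the piston is about 1.3 mm short. The side tile is too insensitive along the travel to use. I regrasp and nudge about 0.1 rad, which is 4.5 mm at the grip towards +x.

```bash
python3 -m crank '[[[-0.4,2.5,0,0],[-0.8,5,0,0],[-1.2,7.5,0,0],[-1.6,10,0,0],[-2,12.1,0,0],[-2,12.1,0,0],[-2,12.1,1.5,0],[-2,12.1,3,0],[-2,12.1,4,0],[-2,12.1,4.5,0],[-2,12.1,4.5,0]]]'; python3 -m crank '[[[0,0,0,0],[0,0,0,0],[0,0,0,0],[0,0,0,0]]]' 1 15; python3 -m crank '[[[-0.06,0,0,0],[-0.12,0.02,0,0],[-0.18,0.03,0,0],[-0.18,0.03,0,0],[-0.18,0.03,0,0]]]'; python3 -m crank '[[[0,0,0,0],[0,0,0,0],[0,0,0,0]]]' 0.4; python3 -m crank '[[[0,0,-1,0],[0,0,-2,0],[0,0,-3,0],[0,0,-4.5,0],[2,-6,-4.5,0],[2,-8,-4.5,0],[2,-10,-4.5,0],[2,-12,-4.5,0],[2,-12,-4.5,0],[2,-12,-4.5,0]]]'; python3 -c "from fine import *; run('pics/f2.png',(-.002,0,.002))"
```

```text
t: 10.82
eef_pos: [0.4785, 0.0222, 0.1188]
ee_rot: [-3.141, -0.001, 2.998]
force: [-0.2, -0.4, 0.1]
width: 0.0523
gripper_force: 0.0
t: 11.32
eef_pos: [0.479, 0.0217, 0.1195]
ee_rot: [-3.141, 0.0, 2.997]
force: [-0.1, -1.8, 3.5]
width: 0.0238
gripper_force: 15.0
t: 11.95
eef_pos: [0.4841, 0.0221, 0.1195]
ee_rot: [3.142, 0.001, 2.997]
force: [-0.2, -3.3, 4.2]
width: 0.0234
gripper_force: 15.0
t: 12.32
eef_pos: [0.4833, 0.0223, 0.1188]
ee_rot: [3.142, -0.0, 2.997]
force: [0.4, 0.2, 0.5]
width: 0.0479
gripper_force: 0.0
t: 13.58
eef_pos: [0.3893, -0.2704, 0.2311]
ee_rot: [-3.142, -0.001, 2.992]
force: [-1.0, -0.1, -0.0]
width: 0.0525
gripper_force: 0.0
hole yaw 10.04
hole yaw 9.98
hole yaw 10.11
(array([0.5316, 0.0614]), 0.0511, np.int64(696), array([0.5492, 0.0771, 0.1002]))
```

View pics/f2.png

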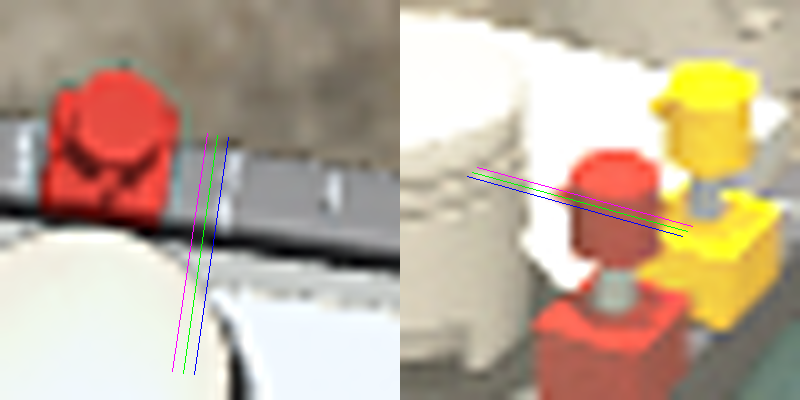

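The circle fit in f2's top tile was upset by a stray point, so its lines are displaced. The piston mean is valid: it advanced 1.4 mm to a slide y of 0.1713 m, matching the red tip at 0.1713 m. The gripper is clear of everything, so I hand in.

```bash
python3 -c "
from station import arm
print(arm.job_done())"
```

```text
the job is handed in; nothing more can be done
None
```

The job is handed in at about 14 s: I turned the crank about 1.3 turns anticlockwise, and by my last top-camera measurement the piston is in line with the red pointer to within about 1 mm, with the crank released and the arm clear.

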